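Move a row of engine valves to the bench rack in engine order

ROBOT

A 6-joint arm with a two-finger parallel gripper is mounted at the origin on the work surface. World frame = base frame: x ahead of the robot, y to its left, z up, the work surface at z = 0. Lengths are in m, angles in rad, forces in N, time in s.
With the tool pointing down it reaches from about 0.35 to 0.875 m from the base axis. Payload 4.2 kg.
Tool frame: the origin (TCP) lies midway between the tips of the shut fingers; the grasp point (between the pads) lies 19 mm behind it; z points along the fingers, y is the direction in which the jaws open and shut (so a half turn about z gives the same grasp; the last joint's range is limited). The gripper opens to 85 mm and grips with 20 to 120 N. Pads are 22 mm wide; open, the fingers measure 114 mm over their backs; the gripper's body (76 mm by 85 mm) begins 54 mm behind the grasp point. The pads swing forward as they close: fully open they stand 13 mm farther back than shut.
Start: joints at [1.535, 0.385, 0.008, 0, -1.194, -0.259], TCP at [0.182, 0.598, 0.231] pointing down, gripper open.
Joint ranges: [-3.14, 3.14], [-1.21, 2.06], [-1.07, 1.41], [-3.16, 2.05], [-2.99, -0.16], [-3.1, 3.1]. Speed limits (rad/s): [2.79, 2.79, 3.14, 3.14, 3.14, 3.14].

INTERFACE

Orientations are given as a unit quaternion [w, x, y, z].
In Python, from plant import manip, cams gives the robot as it stands. The module is installed in compiled form; this text tells all that it offers.
- The arm moves only by the tool drive_tool, never from a script. Its argument "commands" is a list of rows, each an object of numbers: "dx", "dy", "dz": the shift along the tool's x, y, z in cm; "yaw": the turn about the tool's z in degrees. A call has 1 to 20 rows; each row is the pose to reach, as a shift and turn from the pose commanded when the call began, along the tool's axes at that moment; what a row does not reach only later rows make up. A row lasts 1/8 s, in which the tool goes at most 62.5 mm and 10.7 degrees, less where a joint would pass 70% of its speed; a pose out of reach is approached as far as the arm can. A call with a gripper value outside its range is refused whole. "claw" is the finger opening in cm, from 0 to 8.54, set as the call begins (left out, the last holds). The fingers move at their own pace and stop on an object; the grip force is fixed at half the most. Time passes only in rows, so rows that repeat a pose let the fingers close. It gives the time, the measured TCP pose, the force and the opening at its end, in the units of the state.
- manip.get_obs(): the state, without advancing time (a new reading comes with each control period).
- cams.camera(name): name is "scene" or "side" or "wrist"; returns a dict with "frame" (384x512x3 uint8, red, green, blue), "fov_y" (degrees; the focal length in pixels is half the picture's height over the tangent of half this angle, whatever the lens; pixels are square), "cx", "cy" (the principal point, pixels), "R" (3x3) and "t" (3): a world point X has camera coordinates R X + t. Camera axes: x right, y down, z forward; pixel columns grow to the right and rows downward; lengths in m; the calibration is good to about 2 mm. A picture is of the moment at which its call begins. There is no depth.
- manip.finish_job(): hands the job in, once; it reports no verdict.
The state is a dict: "t": time; "q": joint angles; "qd": joint speeds; "tau": joint torques, N m; "ee_pos": TCP position; "eef_rot": TCP orientation; "force": force on the tool from outside, world axes, zero at the start; "torque": the same for the moment, N m; "gripper_width": finger opening in m.
Only numpy, scipy, OpenCV 4.12 (cv2) and the standard library are available. Lean on these libraries where they do the work, as an engineer would, in place of code of your own. Each camera call takes 0.05 s, during which the arm holds its last target.

TASK

The four washed valves hang in the aluminium wash stand in the order they came out of the engine, the pointed nose of the stand showing the front. Move all four to the empty wooden bench rack in the same order counted from its own nose (the valve nearest the nose goes into the place nearest the nose, and so on), each hanging upright with its stem in its bush and its head fully down. Leave the jug, tin and spanner where they are.

Things in the scene. Friction and masses are not known exactly. Their poses are not given: they have to be found in the camera images.
- valve_a: steel engine valve, larger (intake), 60 g, loose, 90 long: head a 36 mm disc, 5.5 thick with 3.5 upright rim, neck 12 tapering to the 6 mm stem over 10. Hangs head up in bush_a, head resting on the bush and overhanging it: grip the rim across the row. Origin: centre of the head's top face, 109.5 above the bench when seated in either stand; z up, stem tip at -90.
- valve_b: steel engine valve, smaller (exhaust), 50 g, loose, 90 long: head a 31 mm disc, 5.5 thick with 3.5 upright rim, neck 12 tapering to the 6 mm stem over 10. Hangs head up in bush_b, head resting on the bush and overhanging it: grip the rim across the row. Origin: centre of the head's top face, 109.5 above the bench when seated in either stand; z up, stem tip at -90.
- valve_c: steel engine valve, larger (intake), 60 g, loose, 90 long: head a 36 mm disc, 5.5 thick with 3.5 upright rim, neck 12 tapering to the 6 mm stem over 10. Hangs head up in bush_c, head resting on the bush and overhanging it: grip the rim across the row. Origin: centre of the head's top face, 109.5 above the bench when seated in either stand; z up, stem tip at -90.
- valve_d: steel engine valve, smaller (exhaust), 50 g, loose, 90 long: head a 31 mm disc, 5.5 thick with 3.5 upright rim, neck 12 tapering to the 6 mm stem over 10. Hangs head up in bush_d, head resting on the bush and overhanging it: grip the rim across the row. Origin: centre of the head's top face, 109.5 above the bench when seated in either stand; z up, stem tip at -90.
- wash_rack: Bare aluminium valve stand, fixed, any yaw, holding the valves at the start. Plate 215 x 70, top 90 over the bench, one end a 35 mm triangular nose with a black hanging hole, the other square. Four black bushes at x = 82.5 (nose end), 27.5, -27.5, -82.5, y = 0: open tubes, bore 19, outside 26, flange 44, tops 104 above the bench. Origin: bench level, mid-row; x along the row to the nose, z up.
- bench_rack: Pale wooden valve stand, fixed, any yaw, empty at the start. Plate 215 x 70, top 90 over the bench, one end a 35 mm triangular nose with a black hanging hole, the other square. Four black bushes at x = 82.5 (nose end), 27.5, -27.5, -82.5, y = 0: open tubes, bore 19, outside 26, flange 44, tops 104 above the bench. Origin: bench level, mid-row; x along the row to the nose, z up.
- bush_a: black nylon bush of the wash stand in which valve_a hangs at the start; which of the four places it has changes from start to start. A fixed tube 24 high, bore 19, outside 26, its 44 wide flange, 3 thick, lying on the plate and showing round the valve head from above. Origin: centre of its underside, 80 above the bench.
- bush_b: black nylon bush of the wash stand in which valve_b hangs at the start; which of the four places it has changes from start to start. A fixed tube 24 high, bore 19, outside 26, its 44 wide flange, 3 thick, lying on the plate and showing round the valve head from above. Origin: centre of its underside, 80 above the bench.
- bush_c: black nylon bush of the wash stand in which valve_c hangs at the start; which of the four places it has changes from start to start. A fixed tube 24 high, bore 19, outside 26, its 44 wide flange, 3 thick, lying on the plate and showing round the valve head from above. Origin: centre of its underside, 80 above the bench.
- bush_d: black nylon bush of the wash stand in which valve_d hangs at the start; which of the four places it has changes from start to start. A fixed tube 24 high, bore 19, outside 26, its 44 wide flange, 3 thick, lying on the plate and showing round the valve head from above. Origin: centre of its underside, 80 above the bench.
- oil_jug: bystander: yellow oil jug with a black cap, 100 x 55 x 216, loose; origin: centre of its underside
- paste_tin: bystander: round flat tin with a red lid, 70 diameter, 40 high, loose; origin: centre of its underside
- spanner: bystander: steel spanner, 190 long, lying on the bench, loose; origin: under its middle
Not all that is in view belongs to the job. Leave any pink or purple look-alike of the valve_a alone.

How it is judged:
At the end, for the whole second after the job is handed in: Each valve hangs in the bench rack in the place, counted from the nose, that it had in the wash stand: within 8 mm of the bush centre along and across the row, head face within 4 mm of its seated height, upright within 0.12 rad, at rest and released (((x of bush_a in the frame of wash_rack between 0.0705 and 0.0945 m and x of valve_a in the frame of bench_rack between 0.0745 and 0.0905 m) or (x of bush_a in the frame of wash_rack between 0.0155 and 0.0395 m and x of valve_a in the frame of bench_rack between 0.0195 and 0.0355 m) or (x of bush_a in the frame of wash_rack between -0.0395 and -0.0155 m and x of valve_a in the frame of bench_rack between -0.0355 and -0.0195 m) or (x of bush_a in the frame of wash_rack between -0.0945 and -0.0705 m and x of valve_a in the frame of bench_rack between -0.0905 and -0.0745 m)) and y of valve_a in the frame of bench_rack between -0.008 and 0.008 m and z of valve_a in the frame of bench_rack between 0.1055 and 0.1135 m and angle between each of valve_a, valve_b, valve_c, valve_d's own z axis and vertical below 0.12 rad and linear speed of each of valve_a, valve_b, valve_c, valve_d below 0.02 m/s and ((x of bush_b in the frame of wash_rack between 0.0705 and 0.0945 m and x of valve_b in the frame of bench_rack between 0.0745 and 0.0905 m) or (x of bush_b in the frame of wash_rack between 0.0155 and 0.0395 m and x of valve_b in the frame of bench_rack between 0.0195 and 0.0355 m) or (x of bush_b in the frame of wash_rack between -0.0395 and -0.0155 m and x of valve_b in the frame of bench_rack between -0.0355 and -0.0195 m) or (x of bush_b in the frame of wash_rack between -0.0945 and -0.0705 m and x of valve_b in the frame of bench_rack between -0.0905 and -0.0745 m)) and y of valve_b in the frame of bench_rack between -0.008 and 0.008 m and z of valve_b in the frame of bench_rack between 0.1055 and 0.1135 m and ((x of bush_c in the frame of wash_rack between 0.0705 and 0.0945 m and x of valve_c in the frame of bench_rack between 0.0745 and 0.0905 m) or (x of bush_c in the frame of wash_rack between 0.0155 and 0.0395 m and x of valve_c in the frame of bench_rack between 0.0195 and 0.0355 m) or (x of bush_c in the frame of wash_rack between -0.0395 and -0.0155 m and x of valve_c in the frame of bench_rack between -0.0355 and -0.0195 m) or (x of bush_c in the frame of wash_rack between -0.0945 and -0.0705 m and x of valve_c in the frame of bench_rack between -0.0905 and -0.0745 m)) and y of valve_c in the frame of bench_rack between -0.008 and 0.008 m and z of valve_c in the frame of bench_rack between 0.1055 and 0.1135 m and ((x of bush_d in the frame of wash_rack between 0.0705 and 0.0945 m and x of valve_d in the frame of bench_rack between 0.0745 and 0.0905 m) or (x of bush_d in the frame of wash_rack between 0.0155 and 0.0395 m and x of valve_d in the frame of bench_rack between 0.0195 and 0.0355 m) or (x of bush_d in the frame of wash_rack between -0.0395 and -0.0155 m and x of valve_d in the frame of bench_rack between -0.0355 and -0.0195 m) or (x of bush_d in the frame of wash_rack between -0.0945 and -0.0705 m and x of valve_d in the frame of bench_rack between -0.0905 and -0.0745 m)) and y of valve_d in the frame of bench_rack between -0.008 and 0.008 m and z of valve_d in the frame of bench_rack between 0.1055 and 0.1135 m); the robot touches nothing.
It fails at once if the oil jug is pushed more than 30 mm (distance of oil_jug from where it was at the start of the episode above 0.03 m).
It fails at once if the tin is pushed more than 30 mm (distance of paste_tin from where it was at the start of the episode above 0.03 m).
It fails at once if the spanner is pushed more than 30 mm (distance of spanner from where it was at the start of the episode above 0.03 m).
It also fails if it takes over 106 s, if anything falls off the work surface, if the arm or the gripper's body presses on something with over 40 N, if the wrist force passes 120 N, or if a joint passes its speed limit or range.

## Working session

There is one attempt and no reset: what is moved stays moved. The work goes in short steps, Python scripts to look and compute and a tool call to move; the robot and the scene stay as the last step left them, time stands still between calls to the robot, and variables do not carry over. Pictures are saved under pics/ and viewed, and the job is handed in when it is done.

Besides the shell and the picture viewer there is one more tool, called after "Call:" as name(argument=value, ...), one argument or row to a line, values as JSON. drive_tool: Moves the arm, as the interface text tells. Its arguments: {"type":"object","properties":{"commands":{"type":"array","items":{"type":"object","properties":{"dx":{"type":"number"},"dy":{"type":"number"},"dz":{"type":"number"},"yaw":{"type":"number"}}}},"claw":{"type":"number"}},"required":["commands"]}

```bash
mkdir -p pics; python3 - <<'E'
from plant import manip,cams
import cv2
print(manip.get_obs())
for n in ["scene","side","wrist"]:
    c=cams.camera(n); print(n,c["fov_y"],c["cx"],c["cy"],c["R"].round(4).tolist(),c["t"].round(4).tolist())
    cv2.imwrite(f"pics/{n}0.png",cv2.cvtColor(c["frame"],cv2.COLOR_RGB2BGR))
E
```

```text
{'t': 0.0, 'q': array([ 1.53456504e+00,  3.85565625e-01,  6.62192420e-03, -5.03201264e-04,
       -1.19401670e+00, -2.58587135e-01]), 'qd': array([-0.00377001,  0.00087033,  0.00066847,  0.00094852,  0.00166777,
       -0.00199423]), 'tau': array([-5.79205880e-05, -3.92287338e+01,  1.88403207e+01,  4.18622196e+00,
       -4.58371360e-03,  3.45939362e-06]), 'ee_pos': array([0.18142218, 0.59747165, 0.23021397]), 'eef_rot': array([ 1.10130327e-03,  9.89140678e-01, -1.46967665e-01, -1.12356783e-04]), 'force': array([-0.14558739,  0.19208974, -0.21560163]), 'torque': array([-0.02124947,  0.02070419,  0.00836754]), 'gripper_width': 0.08526940392599253}
scene 48.192629594956465 264.91629741351153 192.3794029073282 [[0.433, 0.9014, -0.0036], [0.5628, -0.2735, -0.78], [-0.7041, 0.3357, -0.6257]] [-0.2679, -0.2752, 2.0699]
side 44.57987961014837 256.625987776045 198.55717506720111 [[0.9154, -0.4023, -0.0117], [-0.2246, -0.4865, -0.8443], [0.334, 0.7755, -0.5357]] [-0.5532, 0.2085, 1.2453]
wrist 69.86127618155831 254.0713625368326 190.07456427422346 [[-0.2903, -0.9569, 0.0013], [-0.9234, 0.2805, 0.262], [-0.2511, 0.0748, -0.9651]] [0.6249, -0.0344, 0.3787]
```

View pics/scene0.png

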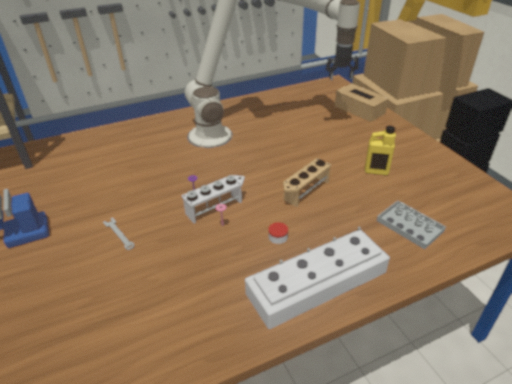

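View pics/side0.png

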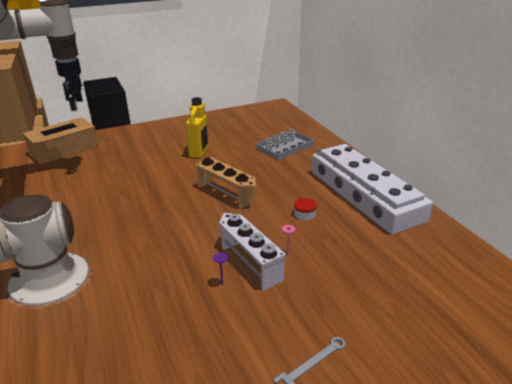

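View pics/wrist0.png

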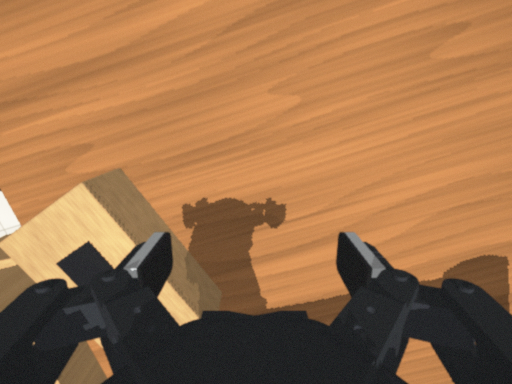

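```bash
python3 - <<'E'
import cv2,numpy as np
s=cv2.imread("pics/scene0.png");d=cv2.imread("pics/side0.png")
a=cv2.resize(s[150:240,170:340],None,fx=4.6,fy=4.6,interpolation=cv2.INTER_CUBIC)
cv2.imwrite("pics/sc1.png",a)
b=cv2.resize(d[145:295,185:325],None,fx=4,fy=4,interpolation=cv2.INTER_CUBIC)
cv2.imwrite("pics/sd1.png",b)
E
```

```text
(no output)
```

View pics/sc1.png

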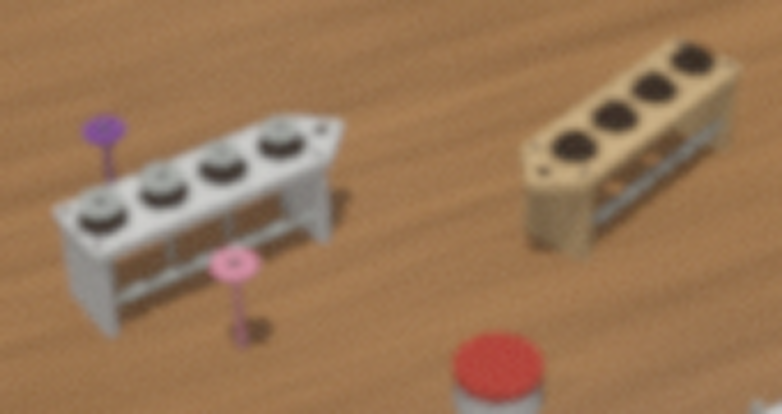

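View pics/sd1.png

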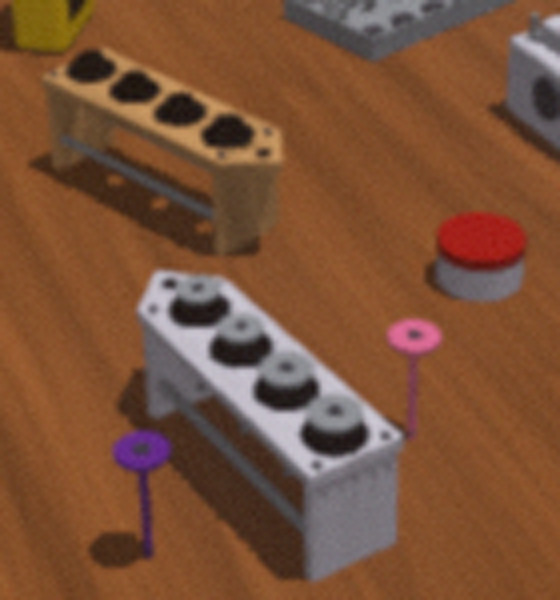

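```bash
cat > h.py <<'E'
import numpy as np
def ray(c,u,v):
    f=192/np.tan(np.radians(c["fov_y"])/2)
    d=np.array([(u-c["cx"])/f,(v-c["cy"])/f,1.]); R=np.array(c["R"]);t=np.array(c["t"])
    return -R.T@t, R.T@d
def onz(c,u,v,z):
    o,d=ray(c,u,v); return o+d*(z-o[2])/d[2]
E
python3 - <<'E'
from plant import cams
from h import *
s=cams.camera("scene");d=cams.camera("side")
S=lambda p:(170+p[0]/4.6,150+p[1]/4.6); D=lambda p:(185+p[0]/4,145+p[1]/4)
print("wash heads nose first")
for a,b in zip([(282,132),(222,155),(163,176),(102,201)],[(197,287),(241,325),(286,367),(335,410)]):
    print(onz(s,*S(a),.1095).round(3),onz(d,*D(b),.1095).round(3))
print("bench bushes")
for a,b in zip([(576,146),(615,116),(654,87),(692,58)],[(228,130),(180,107),(134,86),(90,65)]):
    print(onz(s,*S(a),.104).round(3),onz(d,*D(b),.104).round(3))
print("pink",onz(s,*S((235,265)),.1).round(3),onz(d,*D((414,336)),.1).round(3))
print("purp",onz(s,*S((104,130)),.1).round(3),onz(d,*D((142,451)),.1).round(3))
print("jug cap",onz(s,390,128,.216),"tin",onz(s,278,228,.04))
E
```

```text
wash heads nose first
[ 0.507 -0.086  0.11 ] [ 0.498 -0.094  0.11 ]
[ 0.515 -0.141  0.11 ] [ 0.508 -0.147  0.11 ]
[ 0.52  -0.193  0.11 ] [ 0.517 -0.202  0.11 ]
[ 0.529 -0.247  0.11 ] [ 0.527 -0.255  0.11 ]
bench bushes
[0.623 0.124 0.104] [0.602 0.106 0.104]
[0.601 0.173 0.104] [0.581 0.157 0.104]
[0.579 0.224 0.104] [0.56  0.206 0.104]
[0.557 0.275 0.104] [0.539 0.256 0.104]
pink [ 0.636 -0.178  0.1  ] [ 0.613 -0.194  0.1  ]
purp [ 0.428 -0.213  0.1  ] [ 0.407 -0.231  0.1  ]
jug cap [0.60626554 0.55441692 0.216     ] tin [ 0.75846713 -0.01606547  0.04      ]
```

Call:
drive_tool(
  commands=[
    {"dz": -5},
    {"dx": 50, "dy": 27, "dz": -7, "yaw": 49},
    {"dx": 50, "dy": 27, "dz": -7, "yaw": 49},
    {"dx": 50, "dy": 27, "dz": -7, "yaw": 49},
    {"dx": 50, "dy": 27, "dz": -7, "yaw": 49},
    {"dx": 50, "dy": 27, "dz": -7, "yaw": 49},
    {"dx": 50, "dy": 27, "dz": -7, "yaw": 49},
    {"dx": 50, "dy": 27, "dz": -7, "yaw": 49},
    {"dx": 50, "dy": 27, "dz": -7, "yaw": 49},
    {"dx": 50, "dy": 27, "dz": -7, "yaw": 49},
    {"dx": 50, "dy": 27, "dz": -7, "yaw": 49},
    {"dx": 50, "dy": 27, "dz": -7, "yaw": 49},
    {"dx": 50, "dy": 27, "dz": -7, "yaw": 49},
    {"dx": 50, "dy": 27, "dz": -7, "yaw": 49},
    {"dx": 50, "dy": 27, "dz": -7, "yaw": 49},
  ],
)

```text
validation failed for argument at $.co...
```

```bash
cat > snap.py <<'E'
import sys,cv2,pickle
from plant import manip,cams
o=manip.get_obs();c=cams.camera(sys.argv[2] if len(sys.argv)>2 else "wrist")
cv2.imwrite(f"pics/{sys.argv[1]}.png",cv2.cvtColor(c["frame"],cv2.COLOR_RGB2BGR))
pickle.dump((o,c),open(sys.argv[1]+".pkl","wb"))
print(o["t"],o["ee_pos"].round(4),o["eef_rot"].round(4),o["q"].round(2))
E
python3 snap.py b1
```

```text
0.25 [0.1815 0.5978 0.2308] [ 5.000e-04  9.892e-01 -1.469e-01 -0.000e+00] [ 1.53  0.39  0.01 -0.   -1.19 -0.26]
```

View pics/b1.png

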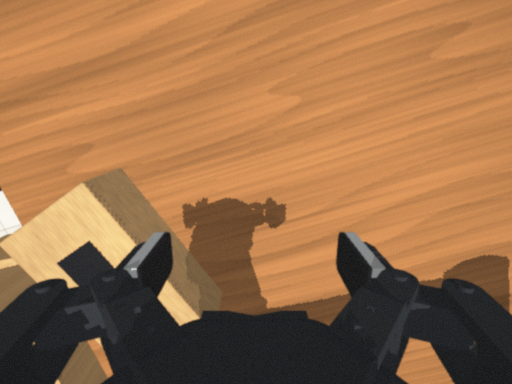

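Call:
drive_tool(
  commands=[
    {"dx": 0, "dy": 0, "dz": -5, "yaw": 0},
    {"dx": 50, "dy": 27, "dz": -7, "yaw": 49},
    {"dx": 50, "dy": 27, "dz": -7, "yaw": 49},
    {"dx": 50, "dy": 27, "dz": -7, "yaw": 49},
    {"dx": 50, "dy": 27, "dz": -7, "yaw": 49},
    {"dx": 50, "dy": 27, "dz": -7, "yaw": 49},
    {"dx": 50, "dy": 27, "dz": -7, "yaw": 49},
    {"dx": 50, "dy": 27, "dz": -7, "yaw": 49},
    {"dx": 50, "dy": 27, "dz": -7, "yaw": 49},
    {"dx": 50, "dy": 27, "dz": -7, "yaw": 49},
    {"dx": 50, "dy": 27, "dz": -7, "yaw": 49},
    {"dx": 50, "dy": 27, "dz": -7, "yaw": 49},
    {"dx": 50, "dy": 27, "dz": -7, "yaw": 49},
  ],
)

```text
t: 1.92
ee_pos: [0.5808, 0.1954, 0.3014]
eef_rot: [-0.0, 0.84, -0.543, -0.0]
force: [-0.5, -0.0, 0.0]
gripper_width: 0.0855
```

```bash
python3 snap.py b2
```

```text
1.925 [0.5808 0.1954 0.3014] [-1.000e-04  8.396e-01 -5.432e-01 -1.000e-04] [ 0.59  0.33  0.1  -0.   -1.34 -0.17]
```

View pics/b2.png

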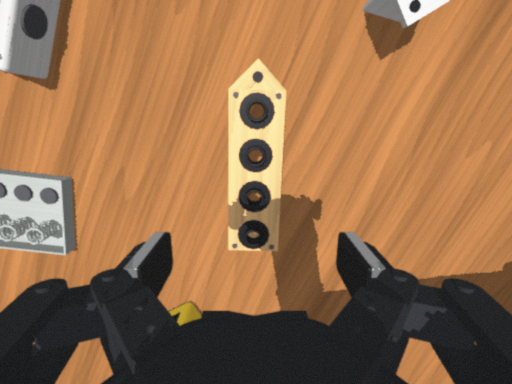

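```bash
cat > bush.py <<'E'
import sys,cv2,pickle,numpy as np
from h import *
o,c=pickle.load(open(sys.argv[1]+".pkl","rb"))
g=cv2.cvtColor(c["frame"],cv2.COLOR_RGB2HSV)[...,2]
x0,y0,x1,y1=map(int,sys.argv[2:6]); thr=int(sys.argv[6]) if len(sys.argv)>6 else 70
m=np.zeros_like(g); m[y0:y1,x0:x1]=(g[y0:y1,x0:x1]<thr)*255
P=[]
for k in cv2.findContours(m,cv2.RETR_EXTERNAL,cv2.CHAIN_APPROX_NONE)[0]:
    if cv2.contourArea(k)<350: continue
    k=cv2.convexHull(k)
    pts=np.array([onz(c,u,v,.093)[:2] for u,v in k[:,0]]).astype(np.float32)
    (X,Y),(a,b),_=cv2.fitEllipse(pts*1000); print("blob",cv2.boundingRect(k),"ctr mm",round(X,1),round(Y,1),"dia",round(a,1),round(b,1)); P.append((X,Y))
P=np.array(P); d=np.diff(P,axis=0); print(np.linalg.norm(d,axis=1).round(1),"row ang",np.degrees(np.arctan2(*(P[0]-P[-1])[::-1])).round(2),np.degrees(np.arctan2(*(P[-1]-P[0])[::-1])).round(2),"mid",P.mean(0).round(1))
E
python3 bush.py b2 230 92 285 252
```

```text
blob (239, 220, 30, 28) ctr mm 543.8 281.0 dia 40.5 41.4
blob (239, 182, 31, 30) ctr mm 564.8 231.6 dia 40.4 41.2
blob (240, 140, 31, 31) ctr mm 586.2 180.5 dia 39.2 39.6
blob (245, 99, 27, 29) ctr mm 604.8 131.8 dia 30.5 34.1
[53.7 55.4 52.1] row ang 112.24 -67.76 mid [574.9 206.2]
```

```bash
python3 bush.py b2 230 86 285 252 100; python3 - <<'E'
import cv2
a=cv2.imread("pics/b2.png")[50:260,200:310]
cv2.imwrite("pics/b2c.png",cv2.resize(a,None,fx=2.85,fy=2.85,interpolation=cv2.INTER_CUBIC))
E
```

```text
blob (239, 220, 30, 28) ctr mm 543.7 281.2 dia 41.6 42.7
blob (239, 182, 31, 30) ctr mm 564.8 231.6 dia 41.7 42.0
blob (240, 139, 32, 33) ctr mm 586.2 180.3 dia 40.8 41.1
blob (240, 93, 34, 36) ctr mm 607.3 129.8 dia 40.7 41.2
[53.9 55.5 54.8] row ang 112.8 -67.2 mid [575.5 205.7]
```

View pics/b2c.png

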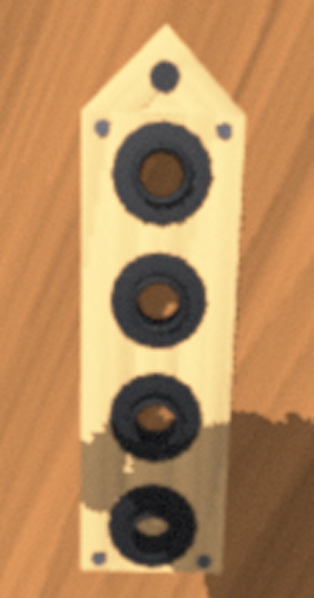

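Call:
drive_tool(
  commands=[
    {"dx": 30.5, "dy": 21, "dz": 0, "yaw": 15},
    {"dx": 30.5, "dy": 21, "dz": 0, "yaw": 15},
    {"dx": 30.5, "dy": 21, "dz": 0, "yaw": 15},
    {"dx": 30.5, "dy": 21, "dz": 0, "yaw": 15},
    {"dx": 30.5, "dy": 21, "dz": 0, "yaw": 15},
    {"dx": 30.5, "dy": 21, "dz": 0, "yaw": 15},
    {"dx": 30.5, "dy": 21, "dz": 0, "yaw": 15},
    {"dx": 30.5, "dy": 21, "dz": 0, "yaw": 15},
    {"dx": 30.5, "dy": 21, "dz": 0, "yaw": 15},
  ],
)

```text
t: 3.1
ee_pos: [0.5148, -0.1682, 0.3015]
eef_rot: [-0.0, 0.762, -0.648, 0.0]
force: [0.6, -0.7, -0.4]
gripper_width: 0.0855
```

```bash
python3 snap.py w1
```

```text
3.1 [ 0.5148 -0.1682  0.3015] [-2.000e-04  7.619e-01 -6.477e-01  1.000e-04] [-0.02  0.2  -0.08 -0.   -1.29  0.18]
```

View pics/w1.png

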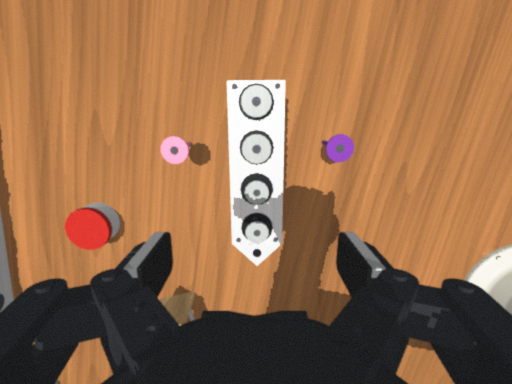

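```bash
python3 - <<'E'
import cv2,pickle,numpy as np
from h import *
o,c=pickle.load(open("w1.pkl","rb"))
a=cv2.imread("pics/w1.png")
cv2.imwrite("pics/w1c.png",cv2.resize(a[75:270,205:310],None,fx=3,fy=3,interpolation=cv2.INTER_CUBIC))
g=cv2.medianBlur(cv2.cvtColor(a,cv2.COLOR_BGR2GRAY),3)
roi=g[75:270,205:310]
big=cv2.resize(roi,None,fx=4,fy=4,interpolation=cv2.INTER_CUBIC)
C=cv2.HoughCircles(big,cv2.HOUGH_GRADIENT,1,100,param1=150,param2=20,minRadius=34,maxRadius=76)
for u,v,r in sorted(C[0].tolist(),key=lambda t:-t[1]):
    U,V=205+u/4-.375,75+v/4-.375
    print(round(U,1),round(V,1),round(r/4,1),(onz(c,U,V,.1095)*1000).round(1),(onz(c,U,V,.093)*1000).round(1), "dia",np.linalg.norm(onz(c,U+r/4,V,.1095)-onz(c,U-r/4,V,.1095))*1000)
E
```

```text
256.8 227.2 15.2 [499.1 -93.4 109.5] [497.8 -86.6  93. ] dia 39.894594214192956
256.5 189.2 16.1 [ 507.9 -144.3  109.5] [ 507. -140.   93.] dia 40.79353672004036
256.2 147.2 17.0 [ 516.8 -196.3  109.5] [ 516.4 -194.5   93. ] dia 41.105288408397776
256.5 101.5 18.3 [ 525.1 -248.5  109.5] [ 525.1 -249.3   93. ] dia 42.529834082435414
```

View pics/w1c.png

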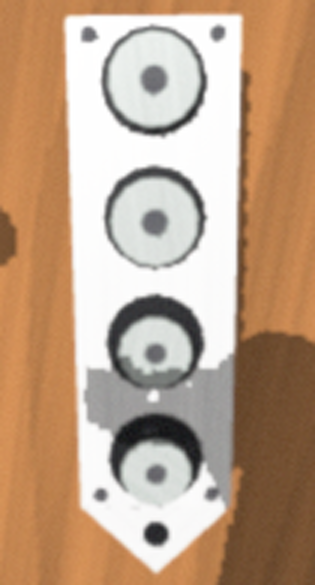

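```bash
python3 - <<'E'
import pickle
from h import *
o,c=pickle.load(open("w1.pkl","rb"))
for p in [(256.7,233),(256.7,192.7),(256.3,149),(256,101.3)]: print((onz(c,*p,.1095)*1000).round(1))
for p in [(174,150),(340,148)]: print((onz(c,*p,.1)*1000).round(1))
E
```

```text
[497.8 -85.4 109.5]
[ 506.9 -139.9  109.5]
[ 516.4 -194.2  109.5]
[ 525.8 -248.6  109.5]
[ 617.5 -175.3  100. ]
[ 413.3 -211.2  100. ]
```

Call:
drive_tool(
  commands=[
    {"dx": -8.4, "dy": 0.4, "dz": 5, "yaw": 0},
    {"dx": -8.4, "dy": 0.4, "dz": 10, "yaw": 0},
    {"dx": -8.4, "dy": 0.4, "dz": 15, "yaw": 0},
    {"dx": -8.4, "dy": 0.4, "dz": 17, "yaw": 0},
    {"dx": -8.4, "dy": 0.4, "dz": 17, "yaw": 0},
  ],
  claw=6.5,
)

```text
t: 3.78
ee_pos: [0.4964, -0.0865, 0.1299]
eef_rot: [0.002, 0.762, -0.648, -0.001]
force: [0.4, 0.5, 0.4]
gripper_width: 0.065
```

```bash
python3 snap.py g1
```

```text
3.775 [ 0.4964 -0.0865  0.1299] [ 0.0015  0.7618 -0.6479 -0.0013] [ 0.15  0.29 -0.42  0.   -0.86  0.01]
```

View pics/g1.png

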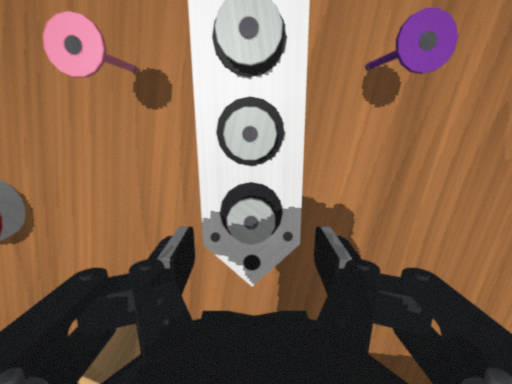

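```bash
python3 - <<'E'
import pickle
from h import *
o,c=pickle.load(open("g1.pkl","rb"))
print((onz(c,251,222,.1095)*1000).round(1),(onz(c,250,134,.1095)*1000).round(1))
R=c["R"];x=R@np.array([*o["ee_pos"][:2],.1095])+c["t"];f=192/np.tan(np.radians(c["fov_y"]/2));print(x[0]/x[2]*f+c["cx"],x[1]/x[2]*f+c["cy"])
E
```

```text
[498.2 -86.  109.5] [ 507.4 -140.3  109.5]
253.83658256696637 221.7866922037576
```

Call:
drive_tool(
  commands=[
    {"dx": 0, "dy": 0, "dz": 2.5, "yaw": 0},
    {"dx": 0, "dy": 0, "dz": 3.5, "yaw": 0},
    {"dx": 0, "dy": 0, "dz": 3.5, "yaw": 0},
  ],
)

```text
t: 4.2
ee_pos: [0.4976, -0.0874, 0.0968]
eef_rot: [-0.0, 0.761, -0.649, 0.0]
force: [-0.2, -0.5, 0.2]
gripper_width: 0.0651
```

Call:
drive_tool(
  commands=[
    {"dx": 0, "dy": 0, "dz": 0, "yaw": 0},
    {"dx": 0, "dy": 0, "dz": 0, "yaw": 0},
    {"dx": 0, "dy": 0, "dz": 0, "yaw": 0},
    {"dx": 0, "dy": 0, "dz": 0, "yaw": 0},
    {"dx": 0, "dy": 0, "dz": 0, "yaw": 0},
    {"dx": 0, "dy": 0, "dz": 0, "yaw": 0},
  ],
  claw=1.5,
)

```text
t: 4.95
ee_pos: [0.4979, -0.0875, 0.0976]
eef_rot: [-0.001, 0.761, -0.649, 0.001]
force: [-1.6, -0.6, 5.4]
gripper_width: 0.027
```

```bash
python3 snap.py g2
```

```text
4.95 [ 0.4979 -0.0875  0.0976] [-5.000e-04  7.612e-01 -6.486e-01  8.000e-04] [ 0.15  0.33 -0.46  0.   -0.78  0.01]
```

View pics/g2.png

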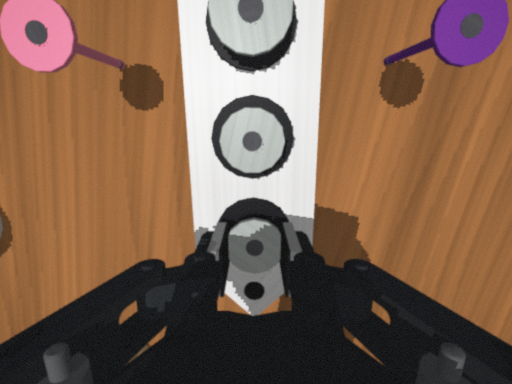

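```bash
python3 - <<'E'
import cv2
a=cv2.imread("pics/g2.png")[170:330,150:360]
cv2.imwrite("pics/g2c.png",cv2.resize(a,None,fx=3.5,fy=3.5,interpolation=cv2.INTER_CUBIC))
E
python3 snap.py g2s side; python3 - <<'E'
import cv2
a=cv2.imread("pics/g2s.png")[170:300,170:330]
cv2.imwrite("pics/g2sc.png",cv2.resize(a,None,fx=4.5,fy=4.5,interpolation=cv2.INTER_CUBIC))
E
```

```text
5.0 [ 0.4979 -0.0875  0.0976] [-6.000e-04  7.612e-01 -6.485e-01  8.000e-04] [ 0.15  0.33 -0.46  0.   -0.78  0.01]
```

View pics/g2c.png

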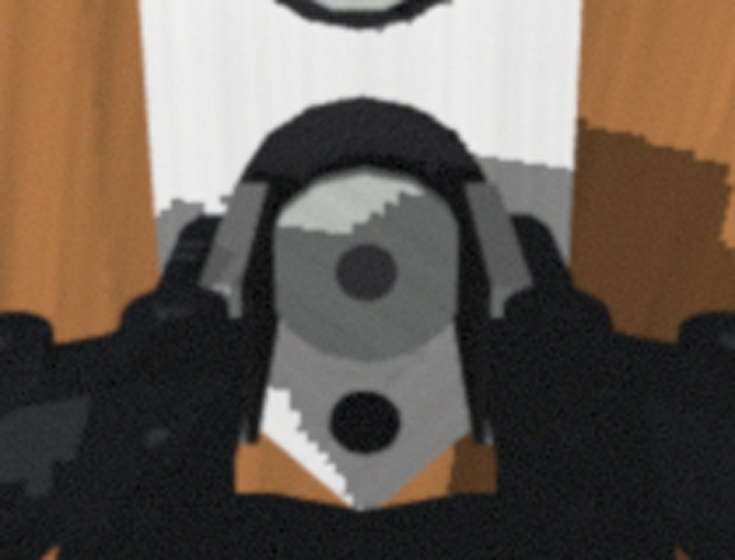

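View pics/g2sc.png

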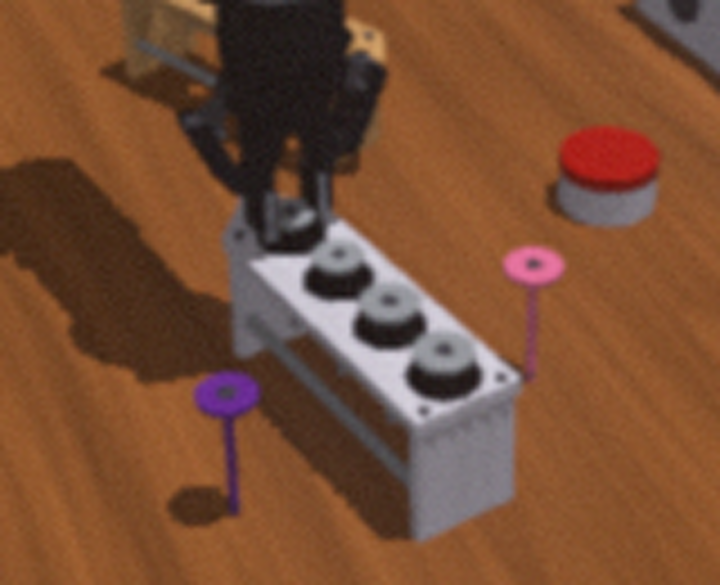

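Call:
drive_tool(
  commands=[
    {"dx": 0, "dy": 0, "dz": -0.5, "yaw": 0},
    {"dx": 0, "dy": 0, "dz": -1, "yaw": 0},
    {"dx": 0, "dy": 0, "dz": -2, "yaw": 0},
    {"dx": 0, "dy": 0, "dz": -2, "yaw": 0},
  ],
)

```text
t: 5.55
ee_pos: [0.4979, -0.0874, 0.1173]
eef_rot: [-0.001, 0.761, -0.649, 0.001]
force: [1.0, 0.3, -0.4]
gripper_width: 0.0274
```

```bash
python3 snap.py g3;python3 snap.py g3s side; python3 - <<'E'
import cv2
a=cv2.imread("pics/g3s.png")[170:300,170:330]
cv2.imwrite("pics/g3sc.png",cv2.resize(a,None,fx=4.5,fy=4.5,interpolation=cv2.INTER_CUBIC))
E
```

```text
5.55 [ 0.4979 -0.0874  0.1173] [-0.0008  0.7611 -0.6487  0.0008] [ 0.15  0.3  -0.44  0.   -0.83  0.01]
5.6 [ 0.4975 -0.0874  0.1168] [-5.000e-04  7.610e-01 -6.487e-01  4.000e-04] [ 0.15  0.3  -0.44 -0.   -0.83  0.01]
```

View pics/g3.png

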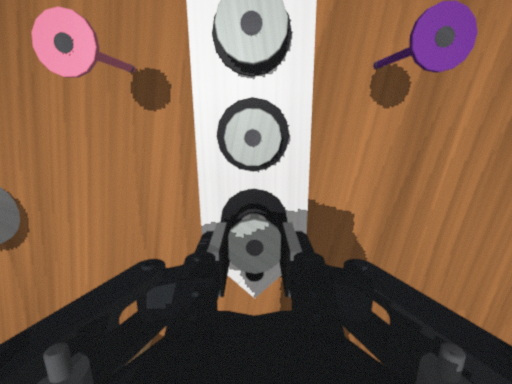

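View pics/g3sc.png

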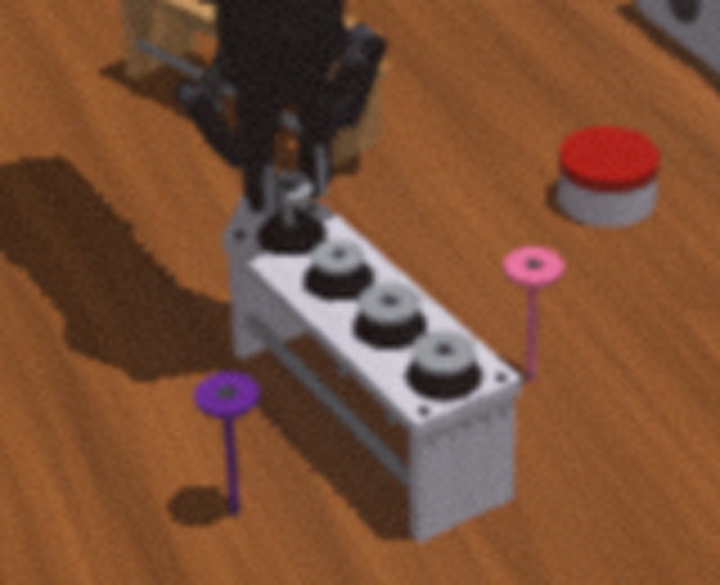

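Call:
drive_tool(
  commands=[
    {"dx": 0, "dy": 0, "dz": -4, "yaw": 0},
    {"dx": 0, "dy": 0, "dz": -8, "yaw": 0},
    {"dx": 0, "dy": 0, "dz": -11, "yaw": 0},
    {"dx": -2, "dy": -1.4, "dz": -11, "yaw": -1},
    {"dx": -6, "dy": -4.3, "dz": -11, "yaw": -4},
    {"dx": -10, "dy": -7.3, "dz": -11, "yaw": -7},
    {"dx": -14, "dy": -10.2, "dz": -11, "yaw": -10},
    {"dx": -17.5, "dy": -12.8, "dz": -11, "yaw": -13},
    {"dx": -19, "dy": -13.9, "dz": -11, "yaw": -13.7},
    {"dx": -19.5, "dy": -14.3, "dz": -11, "yaw": -13.7},
    {"dx": -19.5, "dy": -14.3, "dz": -11, "yaw": -13.7},
    {"dx": -19.5, "dy": -14.3, "dz": -11, "yaw": -13.7},
    {"dx": -19.5, "dy": -14.3, "dz": -11, "yaw": -13.7},
  ],
)

```text
t: 7.28
ee_pos: [0.6073, 0.1268, 0.2267]
eef_rot: [-0.0, 0.833, -0.554, 0.0]
force: [-0.5, -0.2, -0.3]
gripper_width: 0.0269
```

```bash
python3 snap.py p1;python3 snap.py p1s side; python3 - <<'E'
import cv2
a=cv2.imread("pics/p1s.png")[90:220,170:330]
cv2.imwrite("pics/p1sc.png",cv2.resize(a,None,fx=4.5,fy=4.5,interpolation=cv2.INTER_CUBIC))
E
```

```text
7.275 [0.6073 0.1268 0.2267] [-1.000e-04  8.326e-01 -5.538e-01  1.000e-04] [ 0.47  0.38 -0.01  0.   -1.18 -0.07]
7.325 [0.6073 0.127  0.2266] [-1.000e-04  8.327e-01 -5.537e-01  1.000e-04] [ 0.47  0.38 -0.01 -0.   -1.18 -0.07]
```

View pics/p1.png

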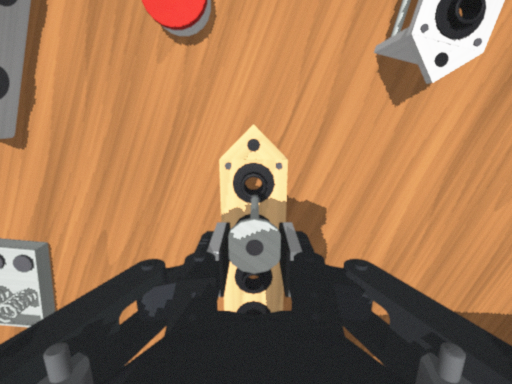

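View pics/p1sc.png

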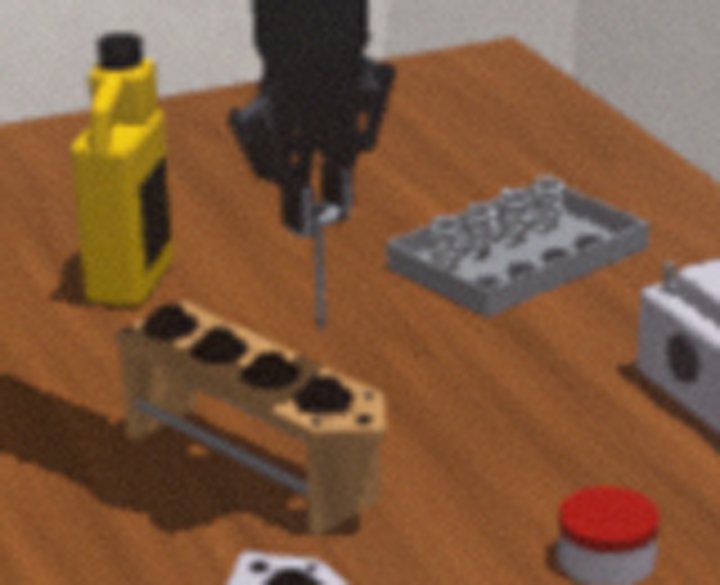

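```bash
python3 - <<'E'
import pickle
from h import *
o,c=pickle.load(open("p1.pkl","rb"))
print("head",(onz(c,255,247,.2385)*1000).round(1),"bush",(onz(c,253.5,183.5,.094)*1000).round(1),"tcp",(o["ee_pos"]*1000).round(1))
print("tip", (onz(c,255,196,.1485)*1000).round(1))
E
```

```text
head [606.4 127.9 238.5] bush [607.  129.5  94. ] tcp [607.3 126.8 226.7]
tip [606.7 126.5 148.5]
```

Call:
drive_tool(
  commands=[
    {"dx": -0.15, "dy": 0, "dz": 2, "yaw": 0},
    {"dx": -0.15, "dy": 0, "dz": 5, "yaw": 0},
    {"dx": -0.15, "dy": 0, "dz": 8, "yaw": 0},
    {"dx": -0.15, "dy": 0, "dz": 11, "yaw": 0},
    {"dx": -0.15, "dy": 0, "dz": 12.4, "yaw": 0},
    {"dx": -0.15, "dy": 0, "dz": 12.8, "yaw": 0},
    {"dx": -0.15, "dy": 0, "dz": 12.8, "yaw": 0},
    {"dx": -0.15, "dy": 0, "dz": 12.8, "yaw": 0},
  ],
)

```text
t: 8.38
ee_pos: [0.6077, 0.1293, 0.0996]
eef_rot: [-0.001, 0.833, -0.553, 0.001]
force: [0.4, -0.2, -0.3]
gripper_width: 0.0271
```

Call:
drive_tool(
  commands=[
    {"dx": 0, "dy": 0, "dz": 0.2, "yaw": 0},
    {"dx": 0, "dy": 0, "dz": 0.2, "yaw": 0},
  ],
)

```text
t: 8.62
ee_pos: [0.6076, 0.1294, 0.0976]
eef_rot: [-0.001, 0.833, -0.553, 0.001]
force: [-1.3, -0.0, 5.0]
gripper_width: 0.027
```

Call:
drive_tool(
  commands=[
    {"dx": 0, "dy": 0, "dz": 0, "yaw": 0},
    {"dx": 0, "dy": 0, "dz": 0, "yaw": 0},
    {"dx": 0, "dy": 0, "dz": 0, "yaw": 0},
    {"dx": 0, "dy": 0, "dz": 0, "yaw": 0},
  ],
  claw=5.5,
)

```text
t: 9.12
ee_pos: [0.6069, 0.129, 0.0961]
eef_rot: [0.0, 0.833, -0.553, -0.0]
force: [0.5, 0.2, 0.3]
gripper_width: 0.055
```

Call:
drive_tool(
  commands=[
    {"dx": 0, "dy": 0, "dz": -4, "yaw": 0},
    {"dx": 0, "dy": 0, "dz": -9, "yaw": 0},
    {"dx": 0, "dy": 0, "dz": -9, "yaw": 0},
  ],
)

```text
t: 9.5
ee_pos: [0.6096, 0.13, 0.1915]
eef_rot: [-0.004, 0.833, -0.553, 0.003]
force: [-0.4, 0.6, -0.1]
gripper_width: 0.055
```

```bash
python3 snap.py r1
```

```text
9.5 [0.6096 0.13   0.1915] [-0.0041  0.8331 -0.553   0.0031] [ 0.47  0.41 -0.06  0.   -1.09 -0.07]
```

View pics/r1.png

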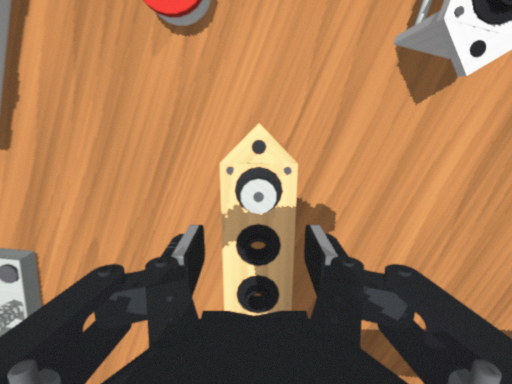

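Call:
drive_tool(
  commands=[
    {"dx": 5, "dy": 4.7, "dz": 0, "yaw": 3.5},
    {"dx": 21, "dy": 19.6, "dz": 0, "yaw": 13.6},
    {"dx": 21, "dy": 19.6, "dz": 0, "yaw": 13.6},
    {"dx": 21, "dy": 19.6, "dz": 0, "yaw": 13.6},
    {"dx": 21, "dy": 19.6, "dz": 0, "yaw": 13.6},
    {"dx": 21, "dy": 19.6, "dz": 3, "yaw": 13.6},
    {"dx": 21, "dy": 19.6, "dz": 6, "yaw": 13.6},
    {"dx": 21, "dy": 19.6, "dz": 6, "yaw": 13.6},
    {"dx": 21, "dy": 19.6, "dz": 6, "yaw": 13.6},
  ],
  claw=6.5,
)

```text
t: 10.68
ee_pos: [0.5081, -0.1405, 0.1267]
eef_rot: [0.0, 0.762, -0.648, 0.0]
force: [-0.5, 0.7, -0.4]
gripper_width: 0.0649
```

```bash
python3 snap.py h2
```

```text
10.675 [ 0.5081 -0.1405  0.1267] [ 1.000e-04  7.618e-01 -6.478e-01  2.000e-04] [ 0.04  0.32 -0.38  0.   -0.87  0.12]
```

View pics/h2.png

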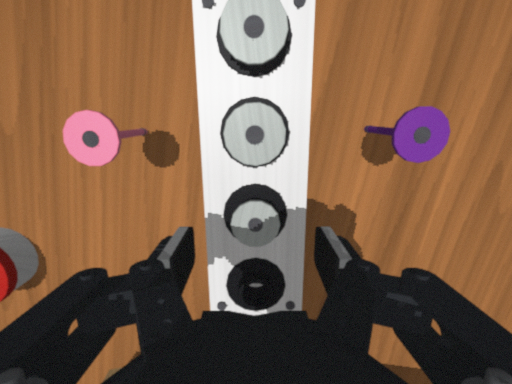

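Call:
drive_tool(
  commands=[
    {"dx": 0, "dy": 0, "dz": 2, "yaw": 0},
    {"dx": 0, "dy": 0, "dz": 2.9, "yaw": 0},
    {"dx": 0, "dy": 0, "dz": 2.9, "yaw": 0},
    {"dx": 0, "dy": 0, "dz": 2.9, "yaw": 0},
  ],
)

```text
t: 11.22
ee_pos: [0.5083, -0.1405, 0.0981]
eef_rot: [-0.0, 0.762, -0.648, 0.001]
force: [-0.2, 0.3, 1.0]
gripper_width: 0.0648
```

Call:
drive_tool(
  commands=[
    {"dx": 0, "dy": 0, "dz": 0, "yaw": 0},
    {"dx": 0, "dy": 0, "dz": 0, "yaw": 0},
    {"dx": 0, "dy": 0, "dz": 0, "yaw": 0},
    {"dx": 0, "dy": 0, "dz": 0, "yaw": 0},
    {"dx": 0, "dy": 0, "dz": 0, "yaw": 0},
  ],
  claw=1.5,
)

```text
t: 11.85
ee_pos: [0.508, -0.1405, 0.0981]
eef_rot: [-0.0, 0.762, -0.648, 0.0]
force: [-1.9, 1.2, 5.4]
gripper_width: 0.0272
```

Call:
drive_tool(
  commands=[
    {"dx": 0, "dy": 0, "dz": -1, "yaw": 0},
    {"dx": 0, "dy": 0, "dz": -4, "yaw": 0},
    {"dx": 0, "dy": 0, "dz": -8, "yaw": 0},
    {"dx": 0, "dy": 0, "dz": -12, "yaw": 0},
    {"dx": 0, "dy": 0, "dz": -13, "yaw": 0},
    {"dx": 0, "dy": 0, "dz": -13, "yaw": 0},
    {"dx": 0, "dy": 0, "dz": -13, "yaw": 0},
  ],
)

```text
t: 12.72
ee_pos: [0.5067, -0.1403, 0.2256]
eef_rot: [0.001, 0.761, -0.648, -0.001]
force: [-0.6, 0.1, -1.0]
gripper_width: 0.0276
```

```bash
python3 snap.py l2
```

```text
12.725 [ 0.5067 -0.1403  0.2256] [ 0.0009  0.7615 -0.6482 -0.0014] [ 0.04  0.22 -0.24 -0.   -1.11  0.12]
```

View pics/l2.png

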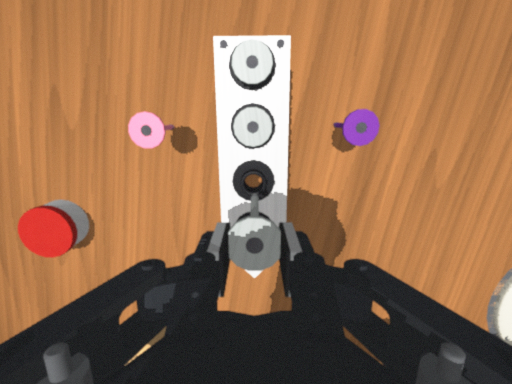

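Call:
drive_tool(
  commands=[
    {"dx": -2, "dy": -0.9, "dz": 0, "yaw": -1},
    {"dx": -6, "dy": -2.5, "dz": 0, "yaw": -3},
    {"dx": -11, "dy": -4.7, "dz": 0, "yaw": -5},
    {"dx": -16, "dy": -6.8, "dz": 0, "yaw": -7},
    {"dx": -21, "dy": -8.9, "dz": 0, "yaw": -9},
    {"dx": -25.5, "dy": -10.8, "dz": 0, "yaw": -11},
    {"dx": -29, "dy": -12.3, "dz": 0, "yaw": -13},
    {"dx": -30.4, "dy": -12.9, "dz": 0, "yaw": -13.6},
    {"dx": -30.4, "dy": -12.9, "dz": 0, "yaw": -13.6},
    {"dx": -30.4, "dy": -12.9, "dz": 0, "yaw": -13.6},
    {"dx": -30.4, "dy": -12.9, "dz": 0, "yaw": -13.6},
  ],
)

```text
t: 14.15
ee_pos: [0.5862, 0.179, 0.2275]
eef_rot: [0.0, 0.833, -0.554, -0.0]
force: [-0.4, 1.1, -0.6]
gripper_width: 0.0271
```

```bash
python3 snap.py p2
```

```text
14.15 [0.5862 0.179  0.2275] [ 0.      0.8325 -0.554  -0.    ] [ 0.56  0.37 -0.03  0.   -1.17 -0.16]
```

View pics/p2.png

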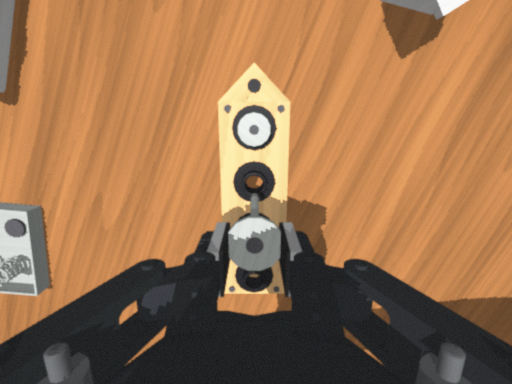

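Call:
drive_tool(
  commands=[
    {"dx": -0.15, "dy": 0, "dz": 2, "yaw": 0},
    {"dx": -0.15, "dy": 0, "dz": 5, "yaw": 0},
    {"dx": -0.15, "dy": 0, "dz": 8, "yaw": 0},
    {"dx": -0.15, "dy": 0, "dz": 11, "yaw": 0},
    {"dx": -0.15, "dy": 0, "dz": 12.5, "yaw": 0},
    {"dx": -0.15, "dy": 0, "dz": 12.9, "yaw": 0},
    {"dx": -0.15, "dy": 0, "dz": 13, "yaw": 0},
    {"dx": -0.15, "dy": 0, "dz": 13, "yaw": 0},
    {"dx": -0.15, "dy": 0, "dz": 13, "yaw": 0},
  ],
)

```text
t: 15.32
ee_pos: [0.5864, 0.182, 0.0982]
eef_rot: [-0.001, 0.833, -0.553, 0.0]
force: [0.2, 0.8, 0.6]
gripper_width: 0.0272
```

Call:
drive_tool(
  commands=[
    {"dx": 0.1, "dy": 0, "dz": 0.1, "yaw": 0},
    {"dx": 0.1, "dy": 0, "dz": 0.1, "yaw": 0},
  ],
)

```text
t: 15.58
ee_pos: [0.5868, 0.1816, 0.0981]
eef_rot: [-0.001, 0.833, -0.553, 0.001]
force: [-3.9, 2.3, 6.1]
gripper_width: 0.0271
```

Call:
drive_tool(
  commands=[
    {"dx": 0, "dy": 0, "dz": 0, "yaw": 0},
    {"dx": 0, "dy": 0, "dz": 0, "yaw": 0},
    {"dx": 0, "dy": 0, "dz": 0, "yaw": 0},
    {"dx": 0, "dy": 0, "dz": 0, "yaw": 0},
  ],
  claw=5.5,
)

```text
t: 16.08
ee_pos: [0.5861, 0.1806, 0.0961]
eef_rot: [0.0, 0.833, -0.553, -0.0]
force: [0.0, -0.9, 0.5]
gripper_width: 0.0547
```

Call:
drive_tool(
  commands=[
    {"dx": 0, "dy": 0, "dz": -4, "yaw": 0},
    {"dx": 0, "dy": 0, "dz": -9, "yaw": 0},
    {"dx": 0, "dy": 0, "dz": -9, "yaw": 0},
    {"dx": 0, "dy": 0, "dz": -9, "yaw": 0},
  ],
)

```text
t: 16.58
ee_pos: [0.5857, 0.1806, 0.1859]
eef_rot: [0.0, 0.833, -0.553, -0.0]
force: [-0.3, 0.1, -1.8]
gripper_width: 0.055
```

```bash
python3 snap.py r2
```

```text
16.575 [0.5857 0.1806 0.1859] [ 1.000e-04  8.329e-01 -5.535e-01 -4.000e-04] [ 0.56  0.4  -0.09 -0.   -1.08 -0.16]
```

View pics/r2.png

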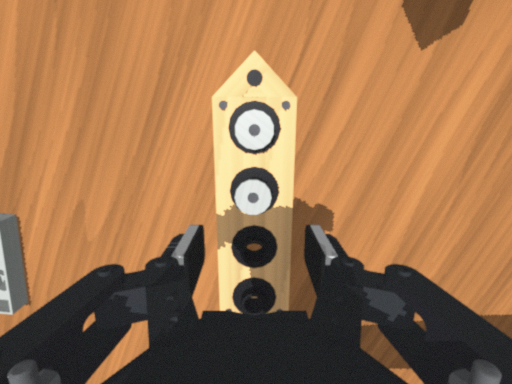

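Call:
drive_tool(
  commands=[
    {"dx": 5, "dy": 3.3, "dz": 0, "yaw": 2},
    {"dx": 31.9, "dy": 20.9, "dz": 0, "yaw": 13.6},
    {"dx": 31.9, "dy": 20.9, "dz": 0, "yaw": 13.6},
    {"dx": 31.9, "dy": 20.9, "dz": 0, "yaw": 13.6},
    {"dx": 31.9, "dy": 20.9, "dz": 0, "yaw": 13.6},
    {"dx": 31.9, "dy": 20.9, "dz": 0, "yaw": 13.6},
    {"dx": 31.9, "dy": 20.9, "dz": 0, "yaw": 13.6},
    {"dx": 31.9, "dy": 20.9, "dz": 3, "yaw": 13.6},
    {"dx": 31.9, "dy": 20.9, "dz": 6, "yaw": 13.6},
    {"dx": 31.9, "dy": 20.9, "dz": 6, "yaw": 13.6},
    {"dx": 31.9, "dy": 20.9, "dz": 6, "yaw": 13.6},
  ],
  claw=6.5,
)

```text
t: 18.0
ee_pos: [0.5179, -0.1941, 0.1268]
eef_rot: [0.0, 0.762, -0.648, 0.0]
force: [-0.5, -0.1, 1.0]
gripper_width: 0.0651
```

```bash
python3 snap.py h3
```

```text
18.0 [ 0.5179 -0.1941  0.1268] [ 1.000e-04  7.620e-01 -6.476e-01  4.000e-04] [-0.07  0.36 -0.31  0.   -0.89  0.23]
```

View pics/h3.png

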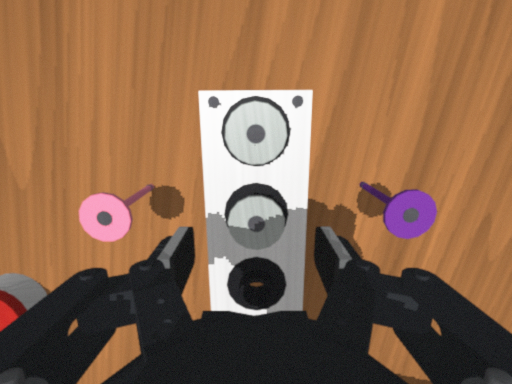

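Call:
drive_tool(
  commands=[
    {"dx": 0, "dy": 0.1, "dz": 2, "yaw": 0},
    {"dx": 0, "dy": 0.1, "dz": 2.9, "yaw": 0},
    {"dx": 0, "dy": 0.1, "dz": 2.9, "yaw": 0},
    {"dx": 0, "dy": 0.1, "dz": 2.9, "yaw": 0},
  ],
)

```text
t: 18.55
ee_pos: [0.5168, -0.1946, 0.0982]
eef_rot: [-0.0, 0.762, -0.648, 0.001]
force: [-0.1, 0.3, 0.4]
gripper_width: 0.065
```

Call:
drive_tool(
  commands=[
    {"dx": 0, "dy": 0, "dz": 0, "yaw": 0},
    {"dx": 0, "dy": 0, "dz": 0, "yaw": 0},
    {"dx": 0, "dy": 0, "dz": 0, "yaw": 0},
    {"dx": 0, "dy": 0, "dz": 0, "yaw": 0},
    {"dx": 0, "dy": 0, "dz": 0, "yaw": 0},
  ],
  claw=1.5,
)

```text
t: 19.18
ee_pos: [0.5166, -0.1946, 0.0983]
eef_rot: [-0.0, 0.762, -0.648, 0.001]
force: [-1.5, 1.4, 5.0]
gripper_width: 0.0325
```

Call:
drive_tool(
  commands=[
    {"dx": 0, "dy": 0, "dz": -1, "yaw": 0},
    {"dx": 0, "dy": 0, "dz": -4, "yaw": 0},
    {"dx": 0, "dy": 0, "dz": -8, "yaw": 0},
    {"dx": 0, "dy": 0, "dz": -12, "yaw": 0},
    {"dx": 0, "dy": 0, "dz": -13, "yaw": 0},
    {"dx": 0, "dy": 0, "dz": -13, "yaw": 0},
    {"dx": 0, "dy": 0, "dz": -13, "yaw": 0},
  ],
)

```text
t: 20.05
ee_pos: [0.5152, -0.1943, 0.2255]
eef_rot: [0.001, 0.761, -0.648, -0.002]
force: [0.5, -0.2, -1.2]
gripper_width: 0.0322
```

```bash
python3 snap.py l3
```

```text
20.05 [ 0.5152 -0.1943  0.2255] [ 0.0008  0.7615 -0.6482 -0.0016] [-0.07  0.26 -0.18 -0.   -1.13  0.23]
```

View pics/l3.png

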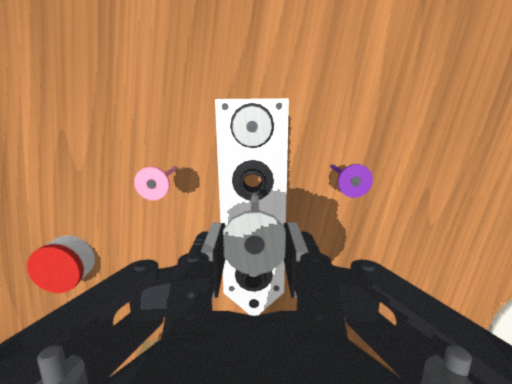

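Call:
drive_tool(
  commands=[
    {"dx": -2, "dy": -0.5, "dz": 0, "yaw": -1},
    {"dx": -6, "dy": -1.7, "dz": 0, "yaw": -2},
    {"dx": -11, "dy": -3.1, "dz": 0, "yaw": -4},
    {"dx": -16, "dy": -4.5, "dz": 0, "yaw": -5.5},
    {"dx": -21, "dy": -5.9, "dz": 0, "yaw": -7},
    {"dx": -26, "dy": -7.3, "dz": 0, "yaw": -9},
    {"dx": -31, "dy": -8.7, "dz": 0, "yaw": -11},
    {"dx": -36, "dy": -10.1, "dz": 0, "yaw": -12.5},
    {"dx": -39.7, "dy": -11.2, "dz": 0, "yaw": -13.6},
    {"dx": -41.2, "dy": -11.6, "dz": 0, "yaw": -13.6},
    {"dx": -41.2, "dy": -11.6, "dz": 0, "yaw": -13.6},
    {"dx": -41.2, "dy": -11.6, "dz": 0, "yaw": -13.6},
    {"dx": -41.2, "dy": -11.6, "dz": 0, "yaw": -13.6},
  ],
)

```text
t: 21.72
ee_pos: [0.5647, 0.2294, 0.2275]
eef_rot: [0.0, 0.833, -0.554, 0.0]
force: [0.8, 0.3, -1.0]
gripper_width: 0.032
```

```bash
python3 snap.py p3
```

```text
21.725 [0.5647 0.2294 0.2275] [ 1.000e-04  8.325e-01 -5.540e-01  0.000e+00] [ 0.65  0.36 -0.04  0.   -1.17 -0.25]
```

View pics/p3.png

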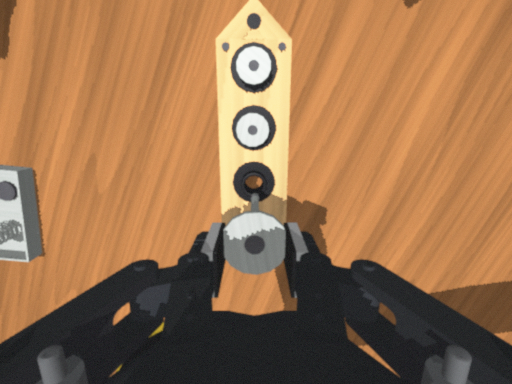

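Call:
drive_tool(
  commands=[
    {"dx": -0.1, "dy": 0, "dz": 2, "yaw": 0},
    {"dx": -0.1, "dy": 0, "dz": 5, "yaw": 0},
    {"dx": -0.1, "dy": 0, "dz": 8, "yaw": 0},
    {"dx": -0.1, "dy": 0, "dz": 11, "yaw": 0},
    {"dx": -0.1, "dy": 0, "dz": 12.5, "yaw": 0},
    {"dx": -0.1, "dy": 0, "dz": 12.9, "yaw": 0},
    {"dx": -0.1, "dy": 0, "dz": 13, "yaw": 0},
    {"dx": -0.1, "dy": 0, "dz": 13.1, "yaw": 0},
    {"dx": -0.1, "dy": 0, "dz": 13.1, "yaw": 0},
  ],
)

```text
t: 22.9
ee_pos: [0.5653, 0.232, 0.0983]
eef_rot: [-0.001, 0.833, -0.553, 0.001]
force: [-2.3, -0.7, 5.2]
gripper_width: 0.0319
```

Call:
drive_tool(
  commands=[
    {"dx": 0, "dy": 0, "dz": 0, "yaw": 0},
    {"dx": 0, "dy": 0, "dz": 0, "yaw": 0},
    {"dx": 0, "dy": 0, "dz": 0, "yaw": 0},
    {"dx": 0, "dy": 0, "dz": 0, "yaw": 0},
  ],
  claw=5.5,
)

```text
t: 23.4
ee_pos: [0.5643, 0.2317, 0.0961]
eef_rot: [0.0, 0.833, -0.553, -0.0]
force: [0.1, 0.6, 0.7]
gripper_width: 0.0549
```

Call:
drive_tool(
  commands=[
    {"dx": 0, "dy": 0, "dz": -4, "yaw": 0},
    {"dx": 0, "dy": 0, "dz": -9, "yaw": 0},
    {"dx": 0, "dy": 0, "dz": -9, "yaw": 0},
    {"dx": 0, "dy": 0, "dz": -9, "yaw": 0},
  ],
)

```text
t: 23.9
ee_pos: [0.5639, 0.2315, 0.1859]
eef_rot: [0.0, 0.833, -0.553, -0.0]
force: [0.3, -0.9, 0.5]
gripper_width: 0.0551
```

```bash
python3 snap.py r3
```

```text
23.9 [0.5639 0.2315 0.1859] [ 1.000e-04  8.329e-01 -5.535e-01 -4.000e-04] [ 0.65  0.39 -0.1  -0.   -1.08 -0.26]
```

View pics/r3.png

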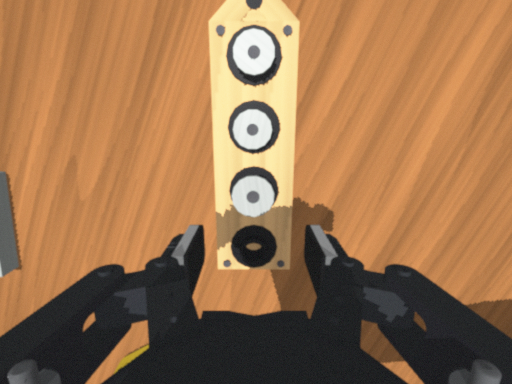

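Call:
drive_tool(
  commands=[
    {"dx": 5, "dy": 2.6, "dz": 0, "yaw": 2},
    {"dx": 42.8, "dy": 22.3, "dz": 0, "yaw": 13.6},
    {"dx": 42.8, "dy": 22.3, "dz": 0, "yaw": 13.6},
    {"dx": 42.8, "dy": 22.3, "dz": 0, "yaw": 13.6},
    {"dx": 42.8, "dy": 22.3, "dz": 0, "yaw": 13.6},
    {"dx": 42.8, "dy": 22.3, "dz": 0, "yaw": 13.6},
    {"dx": 42.8, "dy": 22.3, "dz": 0, "yaw": 13.6},
    {"dx": 42.8, "dy": 22.3, "dz": 0, "yaw": 13.6},
    {"dx": 42.8, "dy": 22.3, "dz": 0, "yaw": 13.6},
    {"dx": 42.8, "dy": 22.3, "dz": 3, "yaw": 13.6},
    {"dx": 42.8, "dy": 22.3, "dz": 6, "yaw": 13.6},
    {"dx": 42.8, "dy": 22.3, "dz": 6, "yaw": 13.6},
    {"dx": 42.8, "dy": 22.3, "dz": 6, "yaw": 13.6},
  ],
  claw=6.5,
)

```text
t: 25.58
ee_pos: [0.5254, -0.249, 0.1269]
eef_rot: [0.0, 0.762, -0.648, 0.0]
force: [-0.5, 1.2, 0.8]
gripper_width: 0.065
```

```bash
python3 snap.py h4
```

```text
25.575 [ 0.5254 -0.249   0.1269] [ 1.000e-04  7.620e-01 -6.476e-01  4.000e-04] [-0.16  0.41 -0.24  0.   -0.92  0.33]
```

View pics/h4.png

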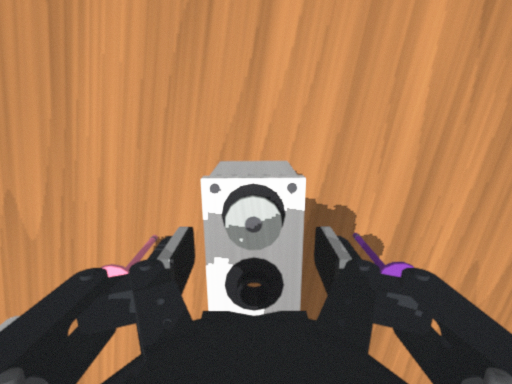

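Call:
drive_tool(
  commands=[
    {"dx": 0, "dy": 0, "dz": 2, "yaw": 0},
    {"dx": 0, "dy": 0, "dz": 2.9, "yaw": 0},
    {"dx": 0, "dy": 0, "dz": 2.9, "yaw": 0},
    {"dx": 0, "dy": 0, "dz": 2.9, "yaw": 0},
  ],
)

```text
t: 26.12
ee_pos: [0.5253, -0.2495, 0.0982]
eef_rot: [-0.0, 0.762, -0.648, 0.001]
force: [-0.0, -0.2, -0.1]
gripper_width: 0.0648
```

Call:
drive_tool(
  commands=[
    {"dx": 0, "dy": 0, "dz": 0, "yaw": 0},
    {"dx": 0, "dy": 0, "dz": 0, "yaw": 0},
    {"dx": 0, "dy": 0, "dz": 0, "yaw": 0},
    {"dx": 0, "dy": 0, "dz": 0, "yaw": 0},
    {"dx": 0, "dy": 0, "dz": 0, "yaw": 0},
  ],
  claw=1.5,
)

```text
t: 26.75
ee_pos: [0.5251, -0.2495, 0.0983]
eef_rot: [-0.0, 0.762, -0.648, 0.001]
force: [-2.1, 1.3, 5.7]
gripper_width: 0.0323
```

Call:
drive_tool(
  commands=[
    {"dx": 0, "dy": 0, "dz": -1, "yaw": 0},
    {"dx": 0, "dy": 0, "dz": -4, "yaw": 0},
    {"dx": 0, "dy": 0, "dz": -8, "yaw": 0},
    {"dx": 0, "dy": 0, "dz": -12, "yaw": 0},
    {"dx": 0, "dy": 0, "dz": -13, "yaw": 0},
    {"dx": 0, "dy": 0, "dz": -13, "yaw": 0},
    {"dx": 0, "dy": 0, "dz": -13, "yaw": 0},
  ],
)

```text
t: 27.62
ee_pos: [0.5238, -0.2489, 0.2254]
eef_rot: [0.001, 0.761, -0.648, -0.002]
force: [0.3, -0.2, -1.5]
gripper_width: 0.0317
```

```bash
python3 snap.py l4
```

```text
27.625 [ 0.5238 -0.2489  0.2254] [ 6.000e-04  7.615e-01 -6.482e-01 -1.700e-03] [-0.16  0.31 -0.11 -0.   -1.15  0.33]
```

View pics/l4.png

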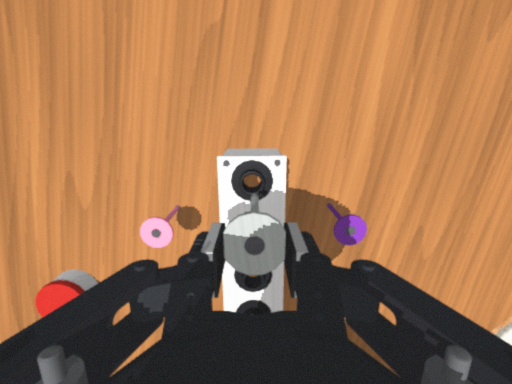

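Call:
drive_tool(
  commands=[
    {"dx": -2, "dy": -0.4, "dz": 0, "yaw": -0.5},
    {"dx": -6, "dy": -1.2, "dz": 0, "yaw": -1.5},
    {"dx": -11, "dy": -2.2, "dz": 0, "yaw": -3},
    {"dx": -16, "dy": -3.2, "dz": 0, "yaw": -4},
    {"dx": -21, "dy": -4.2, "dz": 0, "yaw": -5.5},
    {"dx": -26, "dy": -5.1, "dz": 0, "yaw": -7},
    {"dx": -31, "dy": -6.1, "dz": 0, "yaw": -8},
    {"dx": -36, "dy": -7.1, "dz": 0, "yaw": -9.5},
    {"dx": -41, "dy": -8.1, "dz": 0, "yaw": -11},
    {"dx": -46, "dy": -9.1, "dz": 0, "yaw": -12},
    {"dx": -50, "dy": -9.9, "dz": 0, "yaw": -13},
    {"dx": -52.1, "dy": -10.3, "dz": 0, "yaw": -13.6},
    {"dx": -52.1, "dy": -10.3, "dz": 0, "yaw": -13.6},
    {"dx": -52.1, "dy": -10.3, "dz": 0, "yaw": -13.6},
    {"dx": -52.1, "dy": -10.3, "dz": 0, "yaw": -13.6},
  ],
)

```text
t: 29.55
ee_pos: [0.543, 0.2803, 0.2275]
eef_rot: [0.0, 0.833, -0.554, -0.0]
force: [0.2, -0.2, 0.1]
gripper_width: 0.0319
```

```bash
python3 snap.py p4
```

```text
29.55 [0.543  0.2803 0.2275] [ 1.000e-04  8.326e-01 -5.539e-01 -0.000e+00] [ 0.74  0.36 -0.03 -0.   -1.17 -0.34]
```

View pics/p4.png

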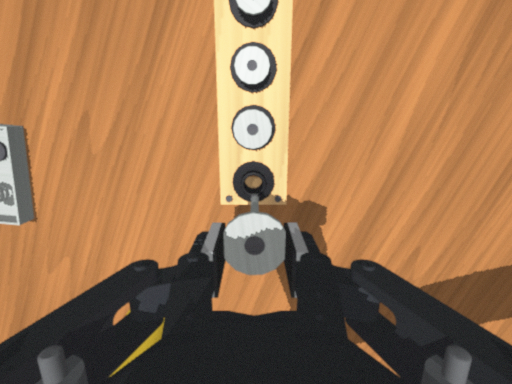

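Call:
drive_tool(
  commands=[
    {"dx": -0.1, "dy": 0, "dz": 2, "yaw": 0},
    {"dx": -0.1, "dy": 0, "dz": 5, "yaw": 0},
    {"dx": -0.1, "dy": 0, "dz": 8, "yaw": 0},
    {"dx": -0.1, "dy": 0, "dz": 11, "yaw": 0},
    {"dx": -0.1, "dy": 0, "dz": 12.5, "yaw": 0},
    {"dx": -0.1, "dy": 0, "dz": 12.9, "yaw": 0},
    {"dx": -0.1, "dy": 0, "dz": 13, "yaw": 0},
    {"dx": -0.1, "dy": 0, "dz": 13.1, "yaw": 0},
    {"dx": -0.1, "dy": 0, "dz": 13.1, "yaw": 0},
  ],
)

```text
t: 30.72
ee_pos: [0.5435, 0.2828, 0.0983]
eef_rot: [-0.001, 0.833, -0.553, 0.001]
force: [-1.9, -1.2, 6.3]
gripper_width: 0.0321
```

Call:
drive_tool(
  commands=[
    {"dx": 0, "dy": 0, "dz": 0, "yaw": 0},
    {"dx": 0, "dy": 0, "dz": 0, "yaw": 0},
    {"dx": 0, "dy": 0, "dz": 0, "yaw": 0},
    {"dx": 0, "dy": 0, "dz": 0, "yaw": 0},
  ],
  claw=5.5,
)

```text
t: 31.22
ee_pos: [0.5426, 0.2824, 0.0961]
eef_rot: [0.0, 0.833, -0.553, -0.0]
force: [0.2, 0.5, -0.0]
gripper_width: 0.0549
```

Call:
drive_tool(
  commands=[
    {"dx": 0, "dy": 0, "dz": -4, "yaw": 0},
    {"dx": 0, "dy": 0, "dz": -9, "yaw": 0},
    {"dx": 5, "dy": 0, "dz": -16, "yaw": 0},
    {"dx": 9, "dy": 0, "dz": -19, "yaw": 0},
    {"dx": 9, "dy": 0, "dz": -19, "yaw": 0},
    {"dx": 9, "dy": 0, "dz": -19, "yaw": 0},
  ],
)

```text
t: 31.98
ee_pos: [0.5774, 0.199, 0.2861]
eef_rot: [-0.0, 0.833, -0.554, -0.0]
force: [-1.1, -0.1, -1.1]
gripper_width: 0.0551
```

```bash
python3 snap.py f; python3 snap.py fs side; python3 - <<'E'
import cv2
a=cv2.imread("pics/fs.png")[130:300,150:340]
cv2.imwrite("pics/fsc.png",cv2.resize(a,None,fx=3.5,fy=3.5,interpolation=cv2.INTER_CUBIC))
E
```

```text
31.975 [0.5774 0.199  0.2861] [-2.000e-04  8.326e-01 -5.539e-01 -3.000e-04] [ 0.6   0.33  0.06 -0.   -1.3  -0.2 ]
32.025 [0.5768 0.1995 0.2849] [ 8.000e-04  8.329e-01 -5.535e-01 -8.000e-04] [ 0.6   0.33  0.06 -0.   -1.3  -0.2 ]
```

View pics/f.png

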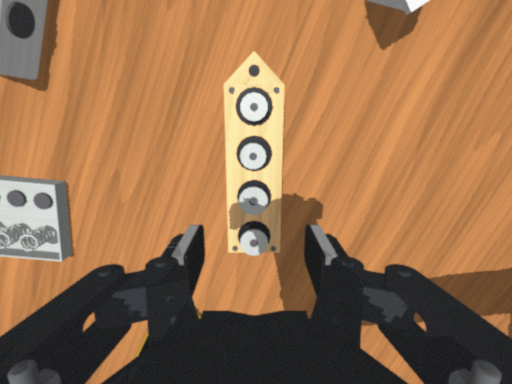

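View pics/fsc.png

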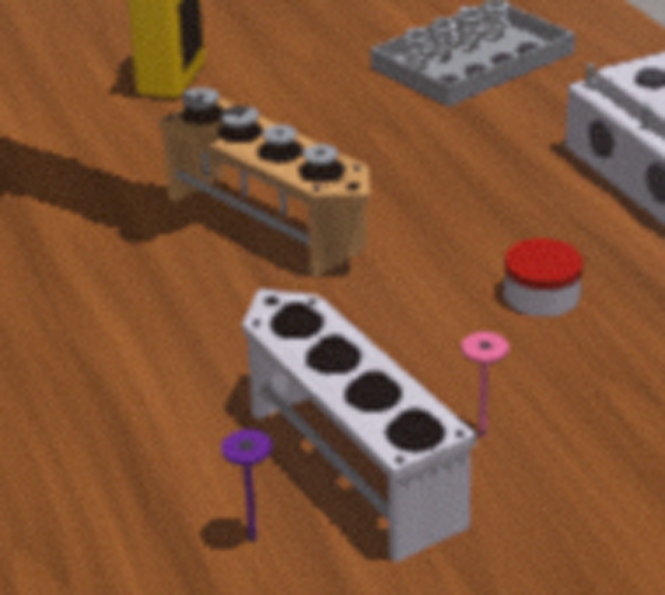

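```bash
python3 - <<'E'
import pickle
from h import *
o,c=pickle.load(open("f.pkl","rb"))
a=np.radians(-67.2);R=np.array([[np.cos(a),np.sin(a)],[-np.sin(a),np.cos(a)]])
for p in [(253.5,106.5),(253,155.5),(253,201.5),(254,242)]: print((R@(onz(c,*p,.1095)[:2]*1000-[575.5,205.7])).round(1))
from plant import manip
o=manip.get_obs();print(o["t"],o["force"],o["gripper_width"]);print(manip.finish_job())
E
```

```text
[81.6 -0. ]
[27.   0.6]
[-29.3   0.7]
[-83.3  -0.4]
32.075 [-0.37087843 -0.75385251 -0.19866661] 0.05551326512676549
the job is handed in; nothing more can be done
None
```

I moved all four valves from the wash stand to the bench rack, keeping their order from the nose (two smaller ones first, then two larger ones). I handed the job in at 32.1 s, within the 106 s limit.

- **Positions:** in the last wrist picture the heads sit at x = 81.6, 27.0, -29.3 and -83.3 mm along the row, and within 0.7 mm across it. The targets are ±82.5 and ±27.5 mm, so all are within 2 mm. This assumes the heads are at seated height.
- **Seating:** each valve gave about 5–6 N of contact as it went down. The last side view shows all four heads down with stems hanging straight. I did not measure height or tilt separately.
- **Everything else:** the jug, tin, spanner and the pink and purple look-alikes were never approached. The jug, tin and look-alikes show no visible change in the last views. The spanner was outside the last pictures, so I did not check it at the end.
- **Disagreements:**
  - The gripper read about 4 mm less than the true head diameters while holding (27 mm for 31, 32 mm for 36). The valves were firmly held all the same.
  - My first estimates from the scene and side cameras differed by up to 25 mm, so I used the wrist camera for every position.

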